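Zero the peak pointer, then hold the setting square in the fence corner

ROBOT

A 6-joint arm with a two-finger parallel gripper is mounted at the origin on a cart in front of the work surface, level with it; the furniture and walls round the work are solid. World frame = base frame: x ahead of the robot, y to its left, z up, the work surface at z = 0. Lengths are in mm, angles in degrees, forces in N, time in s.
With the tool pointing down it reaches from about 350 to 850 mm from the base axis. Payload 8.1 kg.
Tool frame: the origin (TCP) lies at the very end of the fingers, on their centre line; the grasp point (between the pads) lies 19 mm behind it; z points along the fingers, y is the direction in which the jaws open and shut (so a half turn about z gives the same grasp; the last joint's range is limited). The gripper opens to 85 mm and grips with 20 to 120 N. Pads are 22 mm wide; open, the fingers measure 114 mm over their backs; the gripper's body (76 mm by 85 mm) begins 54 mm behind the grasp point. The pads swing forward as they close: fully open they stand 13 mm farther back than shut.
Start: joints at [-72.789, 7.471, 85.268, -0, 87.261, -4.893], TCP at [225.8, -555.895, 231.292] pointing down, gripper open.
Joint ranges: [-169.43, 169.43], [-51.17, 129.36], [1.28, 143.12], [-76.62, 256.62], [0, 156.53], [-152.29, 152.29]. Speed limits (degrees/s): [136.94, 136.94, 159.86, 180, 180, 180].

INTERFACE

Orientations are given as [roll, pitch, yaw] about the fixed x, y, z axes, in that order (R = Rz(yaw) Ry(pitch) Rx(roll)).
In Python, from bench import r, eyes gives the robot as it stands. The module is installed in compiled form; this text tells all that it offers.
- The arm moves only by the tool play_rows, never from a script. Its argument "deltas" is a list of rows, each a list of 3 entries, a list of its own where there are three numbers: the shift along the tool's x, y, z in m, then the turn, a rotation vector about the tool's x, y, z in rad, then the closure, from 0 (fully open) to 1 (shut). A call has 1 to 8 rows; each row shifts and turns the pose as measured when the row begins, along the tool's axes as they then stand; what a row does not reach is not made up. A row lasts 1/8 s, in which the tool goes at most 62.5 mm and 10.7 degrees, less where a joint would pass 70% of its speed; a pose out of reach is approached as far as the arm can. A call with a gripper value outside its range is refused whole. The fingers move at their own pace and stop on an object; "force" is the grip in N (left out, the last holds). Time passes only in rows, so rows that do not move let the fingers close. It gives the time, the measured TCP pose, the force and the opening at its end, in the units of the state.
- r.sense(): the state, without advancing time (a new reading comes with each control period).
- eyes.snapshot(name): name is "scene" or "top"; returns the picture (480x640x3 uint8, red, green, blue); there is no depth.
- eyes.get_calibration(name): a dict with "mtx" (3x3 intrinsics, pixels), "D" ([k1, k2, p1, p2, k3] as OpenCV has them; the pictures are not rectified), "R" (3x3) and "t" (3): a world point X has camera coordinates R X + t. Camera axes: x right, y down, z forward; pixel columns grow to the right and rows downward; lengths in mm; the calibration is good to about 2 mm. A picture is of the moment at which its call begins. get_calibration takes no time and is no camera call.
- r.hand_in(): hands the job in, once; it reports no verdict.
The state is a dict: "time": time; "joint_pos": joint angles; "qd": joint speeds; "joint_efforts": joint torques, N m; "tool_pos": TCP position; "tcp_rot": TCP orientation; "ft_force": force on the tool from outside, world axes, zero at the start; "wrist_torque": the same for the moment, N m; "finger_gap": finger opening in mm.
Only numpy, scipy, OpenCV 4.12 (cv2) and the standard library are available. Lean on these libraries where they do the work, as an engineer would, in place of code of your own. Each camera call takes 0.05 s, during which the arm holds its last target. There are 200 camera calls.

TASK

Get the specimen measuring stage ready for its squareness check: first turn the knob of the peak pointer back (anticlockwise seen from above) to its zero stop. Then pick up the metal setting square by its black grip block, lay it flat on the stage plate and press its outer corner into the corner of the two fences until both outer faces lie flush against them. Finish while still gripping the square and pressing it against both fences, and leave the other things on the worktop where they are.

Things in the scene. Friction and masses are not known exactly. Their poses are not given: they have to be found in the camera images.
- stage: Measuring stage, fixed: flat metal plate 116 mm (x) by 200 mm (y) on a grey base, its top 45 mm above the worktop; origin at the centre of its underside. Two steel fences stand on the plate, 30 mm high above it and 10 mm thick, meeting at its far left corner; the pointer knob stands at its right (-y) end, its axis at (15, -65) mm. The stage as a whole may be turned a little.
- fence_back: Steel fence along the far (+x) edge of the stage, 105 mm long along the stage's y (from 20 mm to the right of the plate's centre to the corner). Origin at the foot of its inner face, half-way along it; the inner face looks to the stage's -x (43 mm from the stage's origin).
- fence_left: Steel fence along the left (+y) edge of the stage, 90 mm long along the stage's x (it ends 6 mm short of the other fence). Origin at the foot of its inner face, half-way along it; the inner face looks to the stage's -y (85 mm from the stage's origin).
- stage_corner (a point): Inner corner where the planes of the two fences' inner faces meet, on the top of the plate; at (43, 85, 45) mm in the stage's frame; axes as the stage's.
- peak_knob (a joint): Angle of the peak pointer's knob in rad: 0 = at its zero stop, grows as it is turned clockwise seen from above, up to 2.0; starts between 0.8 and 1.4. It turns with light friction (0.04 N m), has no spring and stays where it is left.
- peak_knob_grip (a point): Point on the knob's upright axis at the height to grip, 82 mm above the worktop. Black bar grip 42 mm long, 14 mm wide, top 89 mm above the worktop, on a disc 44 mm across (top 59 mm above the worktop). The frame turns with the knob: x along the bar, y across it (the pinch). At zero the bar lies along the stage's x, its white line towards the robot, at the dial's broad mark.
- square: Setting square, loose, 0.2 to 0.3 kg, friction 0.5 to 0.7: flat steel L 14 mm thick, legs 24 mm wide. Outer face of the long leg (105 mm, along y; belongs against the back fence) is 36 mm to +x of the origin; that of the short leg (85 mm, along x; belongs against the left fence) 36 mm to +y. Origin on the underside, below the grip block. Home: yaw of the stage, origin at (7, 49, 45) mm in the stage's frame.
- square_grip (a point): Centre of the square's upright black grip block, 34 mm above the underside; axes as the square's. Block 34 mm long, 16 mm wide, 40 mm high (14 to 54 mm above the underside), standing on a diagonal brace 14 mm thick; its length runs towards (1,-1) in the square's x, y, so it is pinched along the (1,1) diagonal, which points to the outer corner.
- square_corner (a point): Outer corner of the square, on its underside, at (36, 36, 0) mm in the square's frame.
- petri_dish: Bystander: clear round dish, 91 mm across, 16 mm high; origin at the centre of its underside.
- reagent_4: Bystander: small screw-cap bottle, 35 mm across, 60 mm high, near the front edge between the blue photometer and the square; origin at the centre of its underside.
- lab_timer: Bystander: small white timer, 66x66x20 mm; origin at the centre of its underside.
- slide_mailer: Bystander: small blue slide case, 36x82x20 mm; origin at the centre of its underside.
- white_bottle: Bystander: white screw-cap bottle, 48 mm across, 98 mm high, left of the stage; origin at the centre of its underside.
- forceps: Bystander: steel forceps, 130 mm long, 5 mm high, lying near the table's front edge on the left; origin under its middle.
Not all that is in view belongs to the job. What is shaped like the square but pink is not meant.

How it is judged (in metres and radians):
On the way, in this order (a step that is already met when the one before it is completed fails the run):
1. the pointer knob is back at its zero stop (value of joint peak_knob below 0.06 rad), for 0.2 s.
2. the gripped square lies flat on the plate, pressed flush against both fences (contact force between square and fence_back above 1.5 N and contact force between square and fence_left above 1.5 N and contact force between the fingers and square above 2 N and angle between the x axis of square and the x axis of stage, either way round below 0.03 rad and angle between square's own z axis and vertical below 0.04 rad and distance between square_corner and stage_corner below 0.005 m), for 0.3 s.
At the end, for the whole second after the job is handed in: The fingers hold the square (over 2 N) and press it against the back fence and the left fence at once (over 1.5 N each); it lies flat (tilt under 0.04 rad), square to the stage (under 0.03 rad), its outer corner within 5 mm of the fences' corner; the knob is at its zero stop (under 0.08 rad) (all of step 2 and value of joint peak_knob below 0.08 rad); the arm keeps its last pose, push and grip.
It fails at once if a bystander is pushed more than 30 mm (distance of any of petri_dish, reagent_4, lab_timer, slide_mailer, white_bottle, forceps from where it was at the start of the episode above 0.03 m).
It also fails if it takes over 72 s, if anything falls off the work surface, if the arm or the gripper's body presses on something with over 40 N, if the wrist force passes 120 N, or if a joint passes its speed limit or range.

## Working session

There is one attempt and no reset: what is moved stays moved. The work goes in short steps, Python scripts to look and compute and a tool call to move; the robot and the scene stay as the last step left them, time stands still between calls to the robot, and variables do not carry over. Pictures are saved under pics/ and viewed, about 8 in all and at most 12, crops included, and the job is handed in when it is done.

Besides the shell and the picture viewer there is one more tool, called after "Request:" as a command line: name --argument value ..., lists and objects as JSON in quotes. play_rows: Moves the arm, as the interface text tells. Its arguments: {"type":"object","properties":{"deltas":{"type":"array"},"force":{"type":"number"}},"required":["deltas"]}

```bash
mkdir -p pics; python3 - <<'E'
from bench import r, eyes
import cv2
print(r.sense())
for n in("scene","top"):
    im=eyes.snapshot(n); cv2.imwrite(f"pics/{n}0.png",im[:,:,::-1]); print(eyes.get_calibration(n))
E
```

```text
{'time': 0.0, 'joint_pos': array([-7.27888838e+01,  7.51348758e+00,  8.53298597e+01,  1.37559495e-03,
        8.72612404e+01, -4.89269011e+00]), 'qd': array([ 0.00214213,  0.00344637,  0.0335183 , -0.06225532,  0.0285282 ,
       -0.0744671 ]), 'joint_efforts': array([-1.47872379e-03, -5.69389379e+01, -5.00567830e+01, -3.32744858e-04,
        1.46666873e-02,  4.34074536e-05]), 'tool_pos': array([ 225.64109029, -555.36339478,  230.25575967]), 'tcp_rot': array([-1.79895911e+02, -1.02891566e-02,  2.21037300e+01]), 'ft_force': array([-0.30026462, -1.03249566,  0.12248699]), 'wrist_torque': array([ 0.03548249, -0.0159835 ,  0.01148149]), 'finger_gap': 85.87067009349036}
{'mtx': array([[536.15516569,   0.        , 313.76169579],
       [  0.        , 536.15516569, 249.32826837],
       [  0.        ,   0.        ,   1.        ]]), 'D': array([0.00829341, 0.        , 0.        , 0.        , 0.        ]), 'R': array([[-0.72280713, -0.69102058,  0.00635637],
       [-0.49474313,  0.51103536, -0.70290262],
       [ 0.48247185, -0.5112078 , -0.71125769]]), 't': array([ 377.67407661,  371.93149749, 1197.39800903])}
{'mtx': array([[452.52929067,   0.        , 324.22133593],
       [  0.        , 452.52929067, 240.44467006],
       [  0.        ,   0.        ,   1.        ]]), 'D': array([-0.04178576,  0.        ,  0.        ,  0.        ,  0.        ]), 'R': array([[ 0.00476026, -0.99998805, -0.00111072],
       [-0.97706264, -0.00441464, -0.21290634],
       [ 0.21289889,  0.00209874, -0.97707198]]), 't': array([ -82.10169345,  582.52292359, 1423.4793435 ])}
```

View pics/top0.png

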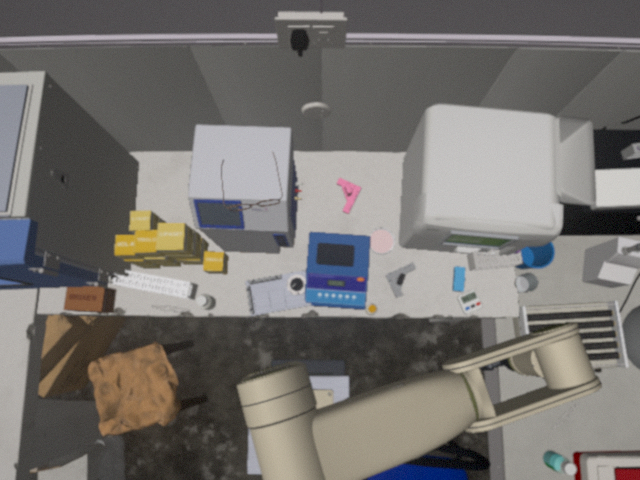

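View pics/scene0.png

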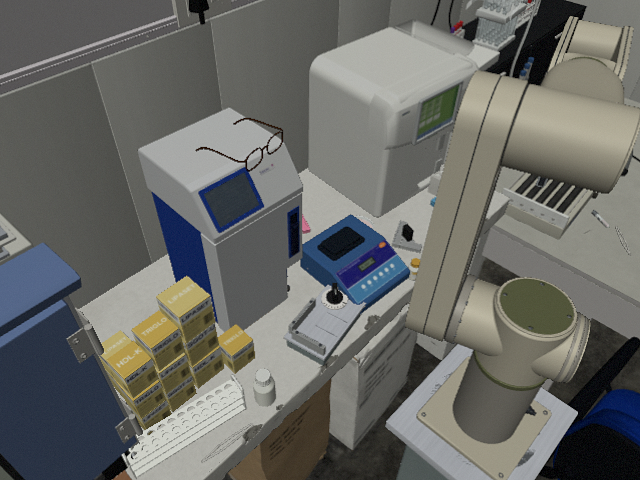

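The top view shows the stage at about (278,293) with its knob at (297,284). The grey L with a black block is at (400,278), and a pink L is at (348,195). The grey one is the setting square, since the pink one is ruled out by the task. I'll confirm with one composite crop.

```bash
python3 - <<'E'
import cv2,numpy as np
t=cv2.imread('pics/top0.png'); s=cv2.imread('pics/scene0.png')
f=lambda im,x,y,w,h:cv2.resize(im[y:y+h,x:x+w],(400,300),interpolation=cv2.INTER_CUBIC)
a=np.vstack([np.hstack([f(t,240,262,80,60),f(t,375,252,60,45)]),np.hstack([f(s,275,270,120,90),f(s,380,205,60,45)])])
cv2.imwrite('pics/crop1.png',a)
E
```

```text
(no output)
```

View pics/crop1.png

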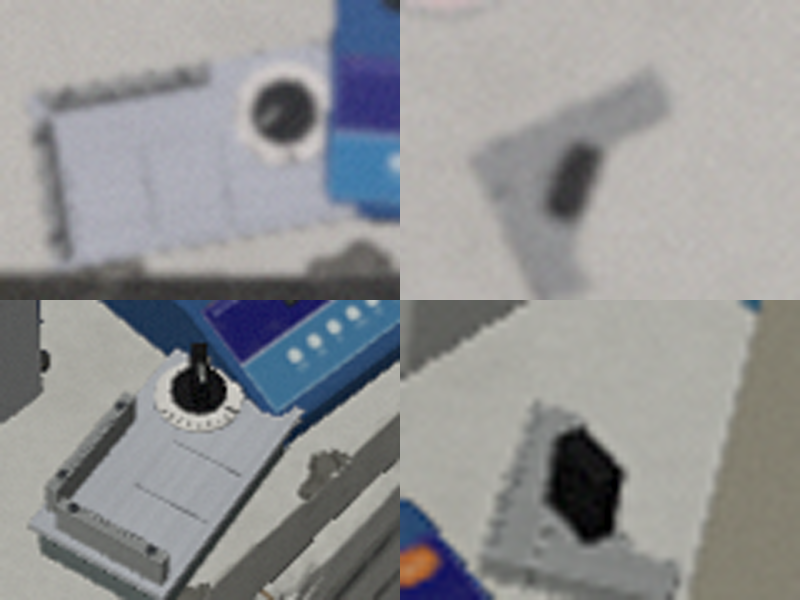

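The bottom-right crop confirms a grey steel L with an upright black block, which is the square. On the knob, the white line points to the lower left in the top view and faces the scene camera almost end-on. Next I'll cast rays.

```bash
cat > h.py <<'E'
import numpy as np,cv2
from bench import r,eyes
C={n:eyes.get_calibration(n) for n in("scene","top")}
def ray(n,p):
    c=C[n];q=cv2.undistortPoints(np.array([[p]],float),c["mtx"],c["D"])[0,0]
    return -c["R"].T@c["t"], c["R"].T@np.array([*q,1.])
def onz(n,p,z):
    o,d=ray(n,p);return (o+d*(z-o[2])/d[2])[:2]
def tri(ps,pt):
    A=[];b=[]
    for n,p in(("scene",ps),("top",pt)):
        o,d=ray(n,p);d/=np.linalg.norm(d);M=np.eye(3)-np.outer(d,d);A.append(M);b.append(M@o)
    return np.linalg.lstsq(np.vstack(A),np.hstack(b),rcond=None)[0]
def proj(n,X):
    c=C[n];return cv2.projectPoints(np.array(X,float).reshape(-1,1,3),cv2.Rodrigues(c["R"])[0],c["t"],c["mtx"],c["D"])[0][:,0]
E
python3 - <<'E'
from h import *
np.set_printoptions(precision=1,suppress=True)
t=cv2.imread('pics/top0.png').astype(int); s=cv2.imread('pics/scene0.png').astype(int)
print("photometer rear-left",tri((303,239),(308,233)),"front-left",tri((378,300),(306,303)))
def dark(im,x,y,w,h,th):
    m=(im[y:y+h,x:x+w].max(2)<th).astype(np.uint8)
    n,l,st,ce=cv2.connectedComponentsWithStats(m);i=1+np.argmax(st[1:,4]);
    ys,xs=np.where(l==i); rect=cv2.minAreaRect(np.c_[xs,ys].astype(np.float32))
    return ce[i]+[x,y],st[i],rect
bt=dark(t,392,266,20,24,105);bs=dark(s,395,215,25,40,60);print("block",bt,bs,tri(bs[0],bt[0]))
kt=dark(t,288,275,18,18,105);ks=dark(s,322,278,26,34,60);print("knob",kt,ks,onz("top",kt[0],65),tri((334.5,285),kt[0]))
# square grey edges (top face z14)
T=lambda x,y:(375+(x-400)/6.667,252+y/6.667)
P=lambda x,y:(240+x/5,262+y/5)
c=onz("top",T(475,158),14);l=onz("top",T(650,62),14);sh=onz("top",T(530,295),14)
print("sq corner",c,"yaw long",np.degrees(np.arctan2(*((c-l)*[-1,1])))-0,(c-l), "short",c-sh)
# stage fence tops z75, plate z45
for nm,p,z in(("fence outer corner top",(38,98),75),("back fence right end",(210,66),75),("left fence front end outer",(55,255),75),("plate front-left",(72,264),45),("plate right front",(325,215),45)):print(nm,onz("top",P(*p),z))
S=lambda x,y:(275+x/3.333,270+(y-300)/3.333)
for nm,p,z in(("back f right end outer top",(130,393),75),("corner outer top",(47,495),75),("left f corner top",(58,510),75),("left f front outer top",(165,553),75),("plate corner",(30,527),45),("plate right front",(300,410),45)):print("S",nm,onz("scene",S(*p),z))
E
```

```text
photometer rear-left [591.1 -28.8 130.9] front-left [359.4 -31.8  82.4]
block (array([400.4, 278.8]), array([ 5,  8,  8, 11, 60], dtype=int32), ((8.25, 12.75), (5.375871658325195, 11.384199142456055), 18.43494987487793)) (array([407.1, 232.5]), array([  7,   9,  11,  17, 133], dtype=int32), ((12.0, 17.0), (16.0, 10.0), 90.0)) [ 461.3 -330.4   34.1]
knob (array([296.5, 283.9]), array([  3,   3,  12,  13, 110], dtype=int32), ((8.300000190734863, 9.100000381469727), (11.180339813232422, 11.180339813232422), 63.43495178222656)) (array([334.3, 294.9]), array([  5,   5,  16,  21, 199], dtype=int32), ((12.5, 15.0), (20.0, 15.0), 90.0)) [438.9   9.1] [438.2   8.9  99.6]
sq corner [ 473.9 -287.1] yaw long 28.71161551617519 [-49.1  89.6] short [68.4 25.8]
fence outer corner top [444.4 165. ]
back fence right end [465.6  55.3]
left fence front end outer [345.  150.4]
plate front-left [341. 144.]
plate right front [373.3 -18.3]
S back f right end outer top [463.8  61.3]
S corner outer top [441.6 169.9]
S left f corner top [426.7 173.6]
S left f front outer top [347.7 147.7]
S plate corner [446.5 183.3]
S plate right front [375.8 -34.8]
```

```bash
python3 - <<'E'
import cv2,numpy as np
t=cv2.imread('pics/top0.png'); s=cv2.imread('pics/scene0.png')
def f(im,x,y,w,h,k):
    a=cv2.resize(im[y:y+h,x:x+w],None,fx=k,fy=k,interpolation=cv2.INTER_CUBIC)
    a=cv2.convertScaleAbs(a,alpha=1.3,beta=-40)
    for i in range(0,w,10):cv2.putText(a,str(x+i),(i*k,8),0,.3,(0,0,255),1);cv2.line(a,(i*k,10),(i*k,16),(0,0,255),1)
    for i in range(0,h,10):cv2.putText(a,str(y+i),(0,i*k+4),0,.3,(0,0,255),1);cv2.line(a,(22,i*k),(28,i*k),(0,0,255),1)
    return a
cv2.imwrite('pics/st.png',np.hstack([f(t,242,268,36,50,11),f(s,284,300,36,50,11)]))
E
```

```text
(no output)
```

View pics/st.png

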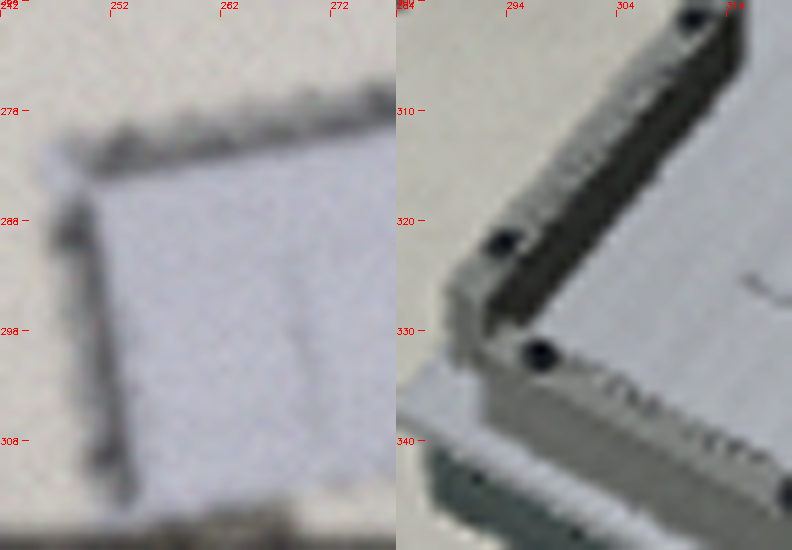

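In the top crop, the feet of the fence faces meet at about (250.4,285.3). The back foot runs to (278,279.8) and the left foot ends at (254.5,312.5). In the scene crop, the back fence foot ends at (315.7,305.9).

```bash
python3 - <<'E'
from h import *
np.set_printoptions(precision=1,suppress=True)
a=onz("top",(250.4,285.3),45);b=onz("top",(278,279.8),45);l=onz("top",(254.45,312.5),45)
p=onz("scene",(295.3,329.5),45);q=onz("scene",(315.7,305.9),45)
ang=lambda v:np.degrees(np.arctan2(v[1],v[0]))
print("corner",a,"yaw back",ang(a-b)-90,"yaw left",ang(a-l),"len left(96)",np.linalg.norm(a-l),"scene back yaw",ang(p-q)-90,q)
for y in(9.5,10.5,11.5):
    c,s=np.cos(np.radians(y)),np.sin(np.radians(y));R=np.array([[c,-s],[s,c]])
    print(y,"knob from corner",a+R@[-28,-150],"corner from scene q",q+R@[0,105],"from outer right end top/scene", onz("top",(282,275.2),75)+R@[-10,105],onz("scene",(314,297.9),75)+R@[-10,105],"left end",l+R@[96,0])
E
```

```text
corner [436.  160.5] yaw back 11.67749180103759 yaw left 10.580196994971812 len left(96) 89.25050639888505 scene back yaw 9.52266296287685 [459.6  59.1]
9.5 knob from corner [433.2   8. ] corner from scene q [442.2 162.7] from outer right end top/scene [438.4 157.3] [436.6 163.2] left end [443. 160.]
10.5 knob from corner [435.8   7.9] corner from scene q [440.4 162.4] from outer right end top/scene [436.6 156.8] [434.8 162.7] left end [442.7 161.6]
11.5 knob from corner [438.5   8. ] corner from scene q [438.6 162. ] from outer right end top/scene [434.9 156.2] [433.  162.2] left end [442.4 163.3]
```

Request:
play_rows --deltas '[[[0.0408,-0.0442,0],[0,0,0],0.55],[[0.0408,-0.0442,0],[0,0,0],0.55],[[0.0408,-0.0442,0],[0,0,0],0.55],[[0.0408,-0.0442,0],[0,0,0],0.55],[[0.0408,-0.0442,0],[0,0,0],0.55],[[0.0408,-0.0442,0],[0,0,0],0.55],[[0.0408,-0.0442,0],[0,0,0],0.55],[[0.0408,-0.0442,0],[0,0,0],0.55]]' --force 30

```text
time: 1.1
tool_pos: [397.0, -93.7, 227.2]
tcp_rot: [-179.5, -0.0, 21.6]
ft_force: [0.9, -0.3, -0.4]
finger_gap: 38.6
```

Request:
play_rows --deltas '[[[0.0388,-0.0396,0],[0,0,0],0.55],[[0.037,-0.039,0],[0,0,0],0.55],[[0,0,0],[0,0,-0.186],0.55],[[0,0,0],[0,0,-0.186],0.55],[[0,0,0],[0,0,-0.186],0.55],[[0,0,0],[0,0,-0.186],0.55],[[0,0,0],[0,0,-0.186],0.55],[[0,0,0],[0,0,-0.186],0.55]]'

```text
time: 2.1
tool_pos: [437.7, 17.2, 224.9]
tcp_rot: [-179.6, -0.5, 86.4]
ft_force: [0.2, 0.1, 0.1]
finger_gap: 38.4
```

Request:
play_rows --deltas '[[[0,0,0],[0,0,-0.186],0.55],[[0,0,0],[0,0,-0.186],0.55],[[0,0,0],[0,0,-0.186],0.55],[[0,0,0],[0,0,-0.186],0.55],[[0,0,0],[0,0,0],0.55]]'

```text
time: 2.72
tool_pos: [436.1, 17.3, 222.7]
tcp_rot: [-179.8, -0.8, 129.3]
ft_force: [-0.9, 0.3, -1.3]
finger_gap: 38.5
```

Request:
play_rows --deltas '[[[-0.008,-0.004,0.04],[0,0,0],0.55],[[0,0,0.045],[0,0,0],0.55],[[0,0,0],[0,0,0],0.55]]'

```text
time: 3.1
tool_pos: [437.5, 9.2, 136.4]
tcp_rot: [-179.9, -0.7, 128.5]
ft_force: [-0.0, -0.7, 0.4]
finger_gap: 38.6
```

```bash
python3 - <<'E'
from h import *
t=eyes.snapshot("top")[:,:,::-1]; s=eyes.snapshot("scene")[:,:,::-1]
f=lambda im,x,y,w,h:cv2.resize(im[y:y+h,x:x+w],(400,400),interpolation=cv2.INTER_CUBIC)
cv2.imwrite('pics/k1.png',np.hstack([f(t,262,250,70,70),f(s,295,240,80,80)]))
q=r.sense();print(q["tool_pos"],q["tcp_rot"],q["joint_pos"],proj("scene",[q["tool_pos"],[438,8.5,89]]),proj("top",[q["tool_pos"],[438,8.5,89]]))
E
```

```text
[440.56172661   8.90215781 140.60638873] [179.82589862  -0.45876756 128.61148581] [ -5.88936378 -14.36390945 115.8179937    0.45805337  78.74365123
 -44.59033979] [[335.93112312 273.8422659 ]
 [336.06221588 288.11845947]] [[295.02864979 280.46332663]
 [296.18948912 283.33391898]]
```

View pics/k1.png

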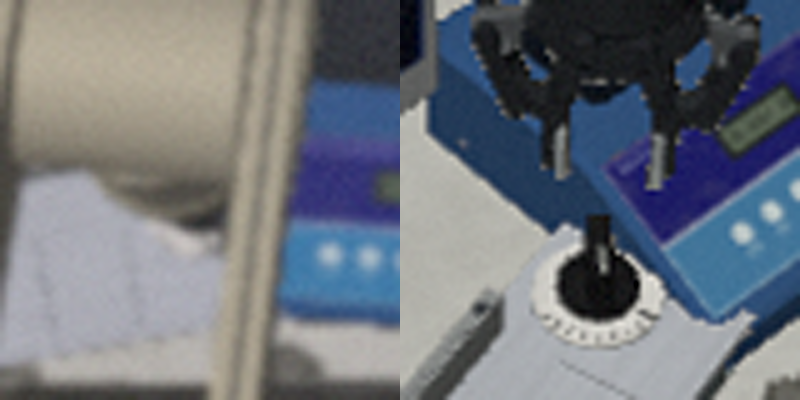

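In the scene crop, the fingertips straddle the bar: their midpoint is at u≈336 and the bar is at about (335,288). The predicted grip point is (336,288), so I'll descend and pinch.

Request:
play_rows --deltas '[[[0,0,0.03],[0,0,0],0.55],[[0,0,0.025],[0,0,0],0.55],[[0,0,0.015],[0,0,0],0.55],[[0,0,0],[0,0,0],0.55]]'

```text
time: 3.7
tool_pos: [448.0, 8.9, 78.9]
tcp_rot: [179.2, 0.1, 128.3]
ft_force: [0.1, 0.0, -0.0]
finger_gap: 38.2
```

Request:
play_rows --deltas '[[[0.006,-0.008,0.002],[0,0,0],0.55],[[0,0,0],[0,0,0],0.55]]'

```text
time: 3.95
tool_pos: [438.9, 8.6, 79.1]
tcp_rot: [179.1, 0.3, 128.3]
ft_force: [-0.5, 0.5, 0.3]
finger_gap: 38.2
```

Request:
play_rows --deltas '[[[0,-0.001,0.013],[0,0,0],0.55],[[0,0,0],[0,0,0],0.55]]'

```text
time: 4.2
tool_pos: [438.8, 7.9, 66.1]
tcp_rot: [179.0, 0.3, 128.3]
ft_force: [1.1, 0.1, 0.3]
finger_gap: 38.2
```

Request:
play_rows --deltas '[[[0,0,0],[0,0,0],1.0],[[0,0,0],[0,0,0],1.0],[[0,0,0],[0,0,0],1.0],[[0,0,0],[0,0,0],1.0],[[0,0,0],[0,0,0],1.0],[[0,0,0],[0,0,0],1.0]]' --force 25

```text
time: 4.95
tool_pos: [441.5, 8.9, 66.9]
tcp_rot: [178.7, 0.4, 128.3]
ft_force: [0.9, 0.1, -1.5]
finger_gap: 13.3
```

Request:
play_rows --deltas '[[[0,0,0],[0,0,-0.12],1.0],[[0,0,0],[0,0,-0.12],1.0],[[0,0,0],[0,0,-0.12],1.0],[[0,0,0],[0,0,-0.12],1.0],[[0,0,0],[0,0,0],1.0]]'

```text
time: 5.58
tool_pos: [442.3, 9.9, 66.9]
tcp_rot: [178.9, 1.0, 156.6]
ft_force: [2.3, 0.3, -1.7]
finger_gap: 13.7
```

```bash
python3 - <<'E'
from h import *
q=r.sense();print(q)
E
```

```text
{'time': 5.575, 'joint_pos': array([ -5.95395905, -10.51861633, 120.7790939 ,   0.76511832,
        68.41724439, -72.81346495]), 'qd': array([-0.00498841, -0.06350285, -0.00322594,  0.05552015, -0.14510749,
        2.04516537]), 'joint_efforts': array([-3.43319485e-01, -3.64043355e+01, -4.55186641e+01,  1.96464071e-01,
       -2.31713190e-02, -1.22833181e+00]), 'tool_pos': array([442.28956602,   9.90485036,  66.89822137]), 'tcp_rot': array([178.92389227,   1.04941226, 156.57641234]), 'ft_force': array([ 2.31608631,  0.28552202, -1.65819422]), 'wrist_torque': array([-0.26572456,  0.22198203,  0.09203773]), 'finger_gap': 13.712702934146652}
```

Turning freely, so I'll continue toward about yaw 191.

Request:
play_rows --deltas '[[[0,0,0],[0,0,-0.12],1.0],[[0,0,0],[0,0,-0.12],1.0],[[0,0,0],[0,0,-0.1],1.0],[[0,0,0],[0,0,-0.1],1.0],[[0,0,0],[0,0,0],1.0]]'

```text
time: 6.2
tool_pos: [442.6, 11.0, 66.9]
tcp_rot: [179.3, 1.5, -178.4]
ft_force: [2.7, 1.5, -1.3]
finger_gap: 13.5
```

```bash
python3 - <<'E'
from h import *
q=r.sense();print(q["tcp_rot"],q["joint_efforts"],q["wrist_torque"],q["ft_force"])
E
```

```text
[ 179.33825138    1.4641858  -178.40354437] [-4.51136772e-01 -3.64219844e+01 -4.55395854e+01  4.10130643e-02
  9.84571315e-02 -1.05053768e+00] [-0.1761466   0.07794773 -0.00123851] [ 2.70781645  1.51371588 -1.25497863]
```

Request:
play_rows --deltas '[[[0,0,0],[0,0,-0.1],1.0],[[0,0,0],[0,0,-0.08],1.0],[[0,0,0],[0,0,0],1.0]]'

```text
time: 6.58
tool_pos: [442.5, 11.5, 66.9]
tcp_rot: [179.5, 1.6, -168.6]
ft_force: [2.1, 1.3, -1.2]
finger_gap: 13.5
```

```bash
python3 - <<'E'
from h import *
q=r.sense();print(q["tcp_rot"],q["joint_efforts"],q["wrist_torque"],q["ft_force"])
E
```

```text
[ 179.53117939    1.56551985 -168.63067306] [ -0.09977975 -36.4260006  -45.5427897   -0.37362026   0.12009426
  -1.37744643] [ 0.03525704  0.01571547 -0.46566606] [ 2.11915576  1.3411582  -1.17709094]
```

Request:
play_rows --deltas '[[[0,0,0],[0,0,-0.06],1.0],[[0,0,0],[0,0,-0.06],1.0],[[0,0,0],[0,0,-0.02],1.0],[[0,0,0],[0,0,-0.02],1.0]]'

```text
time: 7.08
tool_pos: [443.1, 11.7, 67.2]
tcp_rot: [179.7, 1.7, -160.6]
ft_force: [1.5, 2.1, -0.9]
finger_gap: 13.2
```

```bash
python3 - <<'E'
from h import *
q=r.sense();print(q["tcp_rot"],q["joint_efforts"],q["wrist_torque"],q["ft_force"])
E
```

```text
[ 179.65569327    1.72715885 -160.57309703] [  1.68970507 -36.08832479 -45.50235629  -1.54560585  -0.06850602
  -2.39955224] [ 0.26929216  0.03387698 -2.71082426] [ 1.54563716  2.07132986 -0.88048567]
```

Request:
play_rows --deltas '[[[0,0,0],[0,0,0],0.68],[[0,0,0],[0,0,0],0.68],[[0,0,0],[0,0,0],0.68],[[0,0,-0.02],[0,0,0],0.68],[[0,0,-0.04],[0,0,0],0.68],[[0,0,-0.055],[0,0,0],0.68],[[0,0,-0.055],[0,0,0],0.68],[[0,0,0],[0,0,0],0.4]]'

```text
time: 8.07
tool_pos: [437.7, 8.6, 242.2]
tcp_rot: [179.8, 1.6, -160.4]
ft_force: [-0.3, 0.4, -0.5]
finger_gap: 44.7
```

```bash
python3 - <<'E'
from h import *
s=eyes.snapshot("scene")[:,:,::-1]; cv2.imwrite('pics/scene2.png',s)
t=cv2.imread('pics/top0.png'); s0=cv2.imread('pics/scene0.png')
def f(im,x,y,w,h,k,g=10):
    a=cv2.resize(im[y:y+h,x:x+w],None,fx=k,fy=k,interpolation=cv2.INTER_CUBIC)
    a=cv2.convertScaleAbs(a,alpha=1.3,beta=-40)
    for i in range(0,w,g):cv2.putText(a,str(x+i),(i*k,8),0,.3,(0,0,255),1);cv2.line(a,(i*k,10),(i*k,16),(0,0,255),1)
    for i in range(0,h,g):cv2.putText(a,str(y+i),(0,i*k+4),0,.3,(0,0,255),1);cv2.line(a,(22,i*k),(28,i*k),(0,0,255),1)
    return a
cv2.imwrite('pics/sq.png',np.vstack([np.hstack([f(t,382,256,40,44,9),f(s0,388,214,44,44,9)]),cv2.resize(s[270:320,300:489],(756,200),interpolation=cv2.INTER_CUBIC)]))
E
```

```text
(no output)
```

View pics/sq.png

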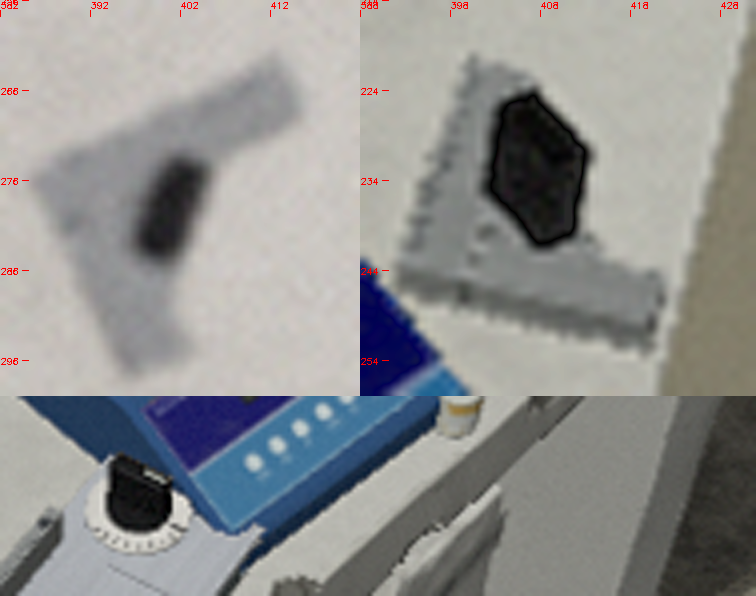

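```bash
python3 - <<'E'
from h import *
np.set_printoptions(precision=1,suppress=True)
ang=lambda v:np.degrees(np.arctan2(v[1],v[0]))
for n,a,b,c in(("top",(386.1,275.8),(412.6,262.1),(395.9,298)),("scene",(392.2,244.2),(400.2,220.1),(420.8,249.3))):
    a,b,c=[onz(n,p,14) for p in(a,b,c)]
    y1,y2=ang(a-b)-90,ang(a-c);y=np.radians((105*y1+85*y2)/190);R=np.array([[np.cos(y),-np.sin(y)],[np.sin(y),np.cos(y)]])
    print(n,a,y1,y2,np.linalg.norm(a-b),np.linalg.norm(a-c),"origin",a-R@[36,36],b+R@[-36,69],c+R@[49,-36])
q=r.sense();print(q["tool_pos"],q["tcp_rot"])
E
```

```text
top [ 473.6 -286.6] 27.32944777706524 22.609144239640013 101.75806264941019 79.98183999150082 origin [ 456.3 -334.5] [ 458.3 -329.9] [ 459.4 -329. ]
scene [ 473.9 -278.9] 25.12532505790591 29.499974661860577 110.0698702153751 82.83803762561378 origin [ 458.2 -327.4] [ 457.2 -333.5] [ 461.8 -329.5]
[436.5   8.8 239.5] [ 179.7    1.4 -160.4]
```

Request:
play_rows --deltas '[[[0.0155,-0.0545,0],[0,0,0],0.4],[[0.0155,-0.0545,0],[0,0,0],0.4],[[0.0155,-0.0545,0],[0,0,0],0.4],[[0.0155,-0.0545,0],[0,0,0],0.4],[[0.0155,-0.0545,0],[0,0,0],0.4],[[0.0155,-0.0545,0],[0,0,0],0.4],[[0,0,0],[0,0,0.168],0.4],[[0,0,0],[0,0,0.168],0.4]]'

```text
time: 9.12
tool_pos: [455.6, -337.4, 219.4]
tcp_rot: [178.7, 0.4, -180.0]
ft_force: [-0.4, -0.6, -0.1]
finger_gap: 51.4
```

Request:
play_rows --deltas '[[[0,0,0],[0,0,0.168],0.4],[[0,0,0],[0,0,0.168],0.4],[[0,0,0],[0,0,0],0.4]]'

```text
time: 9.5
tool_pos: [453.2, -336.1, 212.5]
tcp_rot: [178.4, -0.6, 160.1]
ft_force: [-0.0, 0.4, -0.1]
finger_gap: 51.2
```

```bash
cat >> h.py <<'E'
from scipy.spatial.transform import Rotation as Ro
def go(x,y,z,yaw):
    q=r.sense();R=Ro.from_euler("xyz",q["tcp_rot"],degrees=True);T=Ro.from_euler("xyz",[180,0,yaw],degrees=True)
    print("at",q["tool_pos"].round(1),q["tcp_rot"].round(2),"shift m",(R.inv().apply(np.array([x,y,z])-q["tool_pos"])/1e3).round(4),"rot",(R.inv()*T).as_rotvec().round(4),"F",q["ft_force"].round(1),"T",q["wrist_torque"].round(2),"gap",round(q["finger_gap"],1))
E
python3 -c "
from h import *
go(458.5,-331,100,161)"
```

```text
at [ 453.2 -336.1  212.5] [178.43  -0.63 160.11] shift m [-0.0045  0.0035  0.1126] rot [ 0.0275 -0.0108 -0.0156] F [-0.   0.4 -0.1] T [-0.07  0.   -0.01] gap 51.2
```

Request:
play_rows --deltas '[[[-0.0045,0.0035,0.05],[0.0275,-0.011,-0.0156],0.4],[[0,0,0.06],[0,0,0],0.4],[[0,0,0],[0,0,0],0.4]]'

```text
time: 9.88
tool_pos: [458.0, -332.1, 98.6]
tcp_rot: [-180.0, -0.1, 161.8]
ft_force: [-0.1, -0.5, -0.4]
finger_gap: 51.5
```

```bash
python3 - <<'E'
from h import *
go(458.5,-331,60,161)
s=eyes.snapshot("scene")[:,:,::-1]; print(proj("scene",[r.sense()["tool_pos"]]))
cv2.imwrite('pics/g1.png',cv2.resize(s[180:270,360:460],(700,600),interpolation=cv2.INTER_CUBIC))
E
```

```text
at [ 458.  -332.1   98.6] [-1.7997e+02 -6.0000e-02  1.6179e+02] shift m [-0.0002  0.0012  0.0385] rot [-0.0005 -0.0011  0.0139] F [-0.1 -0.5 -0.4] T [ 0.06 -0.02  0.05] gap 51.5
[[411.51601663 214.66854001]]
```

View pics/g1.png

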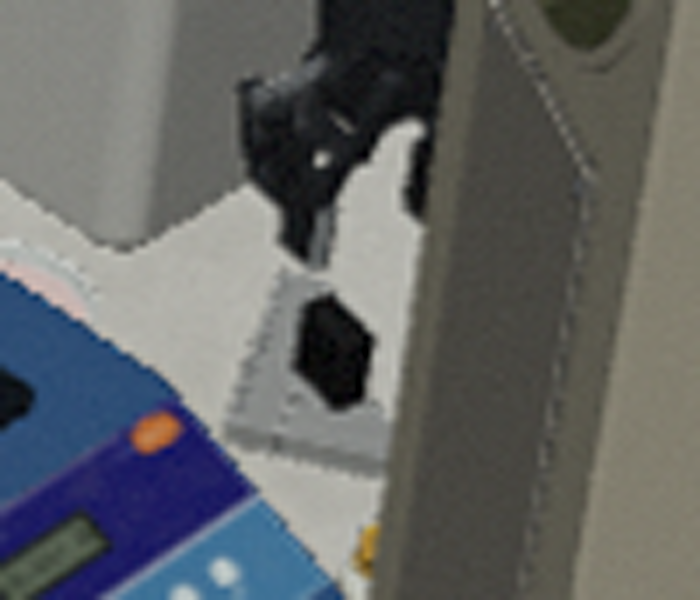

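The left finger is at crop (315,255) and the block at (335,350), so the tool sits over the block. I'll descend in steps.

Request:
play_rows --deltas '[[[0,0.001,0.038],[0,0,0.01],0.4],[[0,0,0.02],[0,0,0],0.4],[[0,0,0],[0,0,0],0.4]]'

```text
time: 10.3
tool_pos: [465.2, -337.3, 51.9]
tcp_rot: [-179.6, 0.9, 161.4]
ft_force: [-0.0, -0.1, 0.0]
finger_gap: 50.9
```

```bash
python3 -c "
from h import *
go(458.5,-331,20,161)"
```

```text
at [ 465.2 -337.3   51.9] [-179.6     0.86  161.44] shift m [0.0089 0.0041 0.0317] rot [-0.007   0.015   0.0076] F [-0.  -0.1  0. ] T [-0.01  0.03  0.05] gap 50.9
```

Request:
play_rows --deltas '[[[0.009,0.004,0],[-0.007,0.015,0.0076],0.4],[[0,0,0.015],[0,0,0],0.4],[[0,0,0],[0,0,0],0.4]]'

```text
time: 10.68
tool_pos: [459.7, -332.4, 40.5]
tcp_rot: [-179.9, 0.3, 161.0]
ft_force: [0.0, 0.1, 0.0]
finger_gap: 51.0
```

```bash
python3 -c "
from h import *
go(458.5,-331,20,161)"
```

```text
at [ 459.7 -332.4   40.5] [-179.89    0.28  161.01] shift m [0.0017 0.0009 0.0205] rot [-0.0019  0.0049  0.0001] F [0.  0.1 0. ] T [0.04 0.03 0.02] gap 51.0
```

Request:
play_rows --deltas '[[[0.002,0.001,0.011],[-0.002,0.005,0],0.4],[[0.001,0,0.011],[0,0.003,0],0.4],[[0,0,0],[0,0,0],0.4]]'

```text
time: 11.05
tool_pos: [457.1, -330.3, 16.9]
tcp_rot: [180.0, -0.2, 161.0]
ft_force: [-0.4, 0.5, 0.4]
finger_gap: 51.1
```

```bash
python3 -c "
from h import *
go(458.5,-331,20,161)"
```

```text
at [ 457.1 -330.3   16.9] [179.98  -0.22 161.02] shift m [-0.0016 -0.0002 -0.0031] rot [ 0.0003 -0.0038  0.0003] F [-0.4  0.5  0.4] T [0.02 0.   0.07] gap 51.1
```

Request:
play_rows --deltas '[[[-0.001,0,-0.004],[0,-0.004,0],0.4],[[0,0,0],[0,0,0],1.0],[[0,0,0],[0,0,0],1.0],[[0,0,0],[0,0,0],1.0],[[0,0,0],[0,0,0],1.0],[[0,0,0],[0,0,0],1.0],[[0,0,0],[0,0,0],1.0]]' --force 50

```text
time: 11.92
tool_pos: [458.4, -330.9, 21.7]
tcp_rot: [180.0, 0.1, 161.0]
ft_force: [0.8, 0.1, -0.1]
finger_gap: 15.5
```

```bash
python3 -c "
from h import *
go(458.5,-331,120,161)"
```

```text
at [ 458.4 -330.9   21.7] [1.8000e+02 7.0000e-02 1.6102e+02] shift m [-0.0002 -0.0001 -0.0983] rot [0.     0.0012 0.0004] F [ 0.8  0.1 -0.1] T [-0.    0.04 -0.  ] gap 15.5
```

Request:
play_rows --deltas '[[[0,0,-0.03],[0,0,0],1.0],[[0,0,-0.05],[0,0,0],1.0],[[0,0,-0.055],[0,0,0],1.0],[[0,0,-0.055],[0,0,0],1.0],[[0,0,0],[0,0,0],1.0]]'

```text
time: 12.55
tool_pos: [456.7, -329.7, 214.8]
tcp_rot: [179.9, -0.2, 161.0]
ft_force: [0.4, 0.1, -2.0]
finger_gap: 15.2
```

```bash
python3 -c "
from h import *
go(398,105,210,161)"
```

```text
at [ 456.7 -329.7  214.8] [179.88  -0.23 161.02] shift m [0.1969 0.3919 0.0064] rot [ 0.002  -0.004   0.0003] F [ 0.4  0.1 -2. ] T [-0.01  0.04 -0.06] gap 15.2
```

Request:
play_rows --deltas '[[[0.0197,0.0392,-0.001],[0,0,0],1.0],[[0.0197,0.0392,-0.002],[0,0,0],1.0],[[0.0197,0.0392,-0.002],[0,0,0],1.0],[[0.0197,0.0392,-0.002],[0,0,0],1.0],[[0.0197,0.0392,-0.002],[0,0,0],1.0],[[0.0197,0.0392,-0.002],[0,0,0],1.0],[[0.0197,0.0392,-0.002],[0,0,0],1.0],[[0.0197,0.0392,-0.002],[0,0,0],1.0]]'

```text
time: 13.55
tool_pos: [403.8, 27.2, 221.0]
tcp_rot: [179.8, -1.0, 160.7]
ft_force: [-0.2, 0.8, -2.3]
finger_gap: 15.3
```

```bash
python3 -c "
from h import *
go(398,105,210,145.7)"
```

```text
at [403.8  27.2 221. ] [179.85  -1.04 160.66] shift m [0.031  0.0715 0.0117] rot [ 0.0003 -0.0183  0.2611] F [-0.2  0.8 -2.3] T [ 0.02 -0.01  0.02] gap 15.3
```

Request:
play_rows --deltas '[[[0.0155,0.036,0],[0,0,0],1.0],[[0.0155,0.0355,0],[0,0,0],1.0],[[0,0,0],[0,-0.009,0.13],1.0],[[0,0,0.02],[0,-0.009,0.13],1.0],[[0,0,0.03],[0,0,0],1.0],[[0,0,0.03],[0,0,0],1.0],[[0,0,0],[0,0,0],1.0]]'

```text
time: 14.42
tool_pos: [390.8, 110.6, 130.5]
tcp_rot: [-179.6, -0.5, 145.6]
ft_force: [-1.0, -0.7, -1.6]
finger_gap: 15.2
```

```bash
python3 -c "
from h import *
go(399,103,110,145.7)"
```

```text
at [390.8 110.6 130.5] [-179.57   -0.55  145.63] shift m [-0.0112 -0.0015  0.0204] rot [-0.0075 -0.0096 -0.0012] F [-1.  -0.7 -1.6] T [ 0.04  0.03 -0.02] gap 15.2
```

Request:
play_rows --deltas '[[[-0.011,-0.0015,0.016],[-0.0075,-0.0095,0],1.0],[[0,0,0],[0,0,0],1.0]]'

```text
time: 14.68
tool_pos: [398.9, 103.1, 114.9]
tcp_rot: [-180.0, -0.0, 145.6]
ft_force: [0.7, -0.7, -1.6]
finger_gap: 15.6
```

```bash
python3 - <<'E'
from h import *
go(399,103,75,145.7)
s=eyes.snapshot("scene")[:,:,::-1];t=eyes.snapshot("top")[:,:,::-1]
cv2.imwrite('pics/p1.png',np.hstack([cv2.resize(s[245:365,270:390],(480,480),interpolation=cv2.INTER_CUBIC),cv2.resize(t[245:325,235:315],(320,480),interpolation=cv2.INTER_CUBIC)]))
E
```

```text
at [398.9 103.1 114.9] [-1.7999e+02 -2.0000e-02  1.4564e+02] shift m [-0.0001 -0.      0.0399] rot [-0.0002 -0.0004 -0.001 ] F [ 0.7 -0.7 -1.6] T [ 0.01  0.01 -0.03] gap 15.6
```

View pics/p1.png

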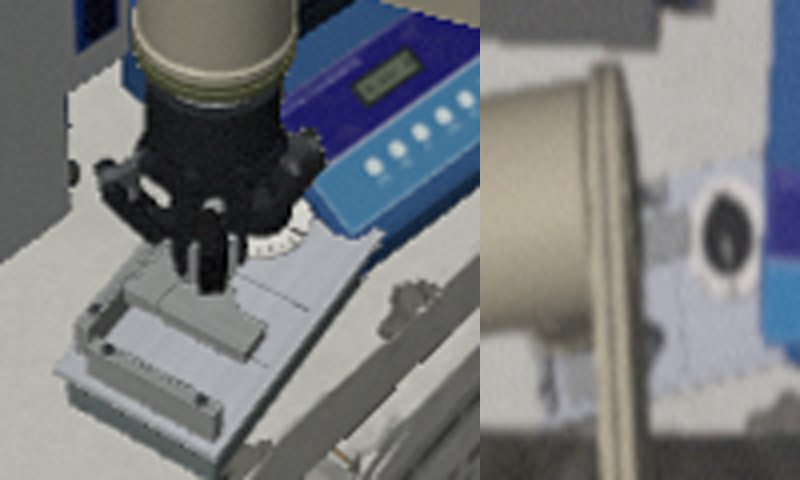

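```bash
python3 - <<'E'
from h import *
ang=lambda v:np.degrees(np.arctan2(v[1],v[0]))
S=lambda x,y:(270+x/4,245+y/4)
a,b=onz("scene",S(125,293),107.2),onz("scene",S(250,346),107.2);print("sq short leg",a,b,ang(a-b),np.linalg.norm(a-b))
c,d=onz("scene",S(85,345),75),onz("scene",S(219,405),75);print("fence left",c,d,ang(c-d),np.linalg.norm(c-d))
y=np.radians(10.6);R=np.array([[np.cos(y),-np.sin(y)],[np.sin(y),np.cos(y)]])
print("expected sq corner",[398.9,103.1]+R@[36,36],"end",[398.9,103.1]+R@[-49,36])
E
```

```text
sq short leg [424.67733358 145.58088479] [346.75523485 122.8492796 ] 16.26313643883662 81.17006434558793
fence left [432.27020365 171.91139533] [346.68037928 147.96956043] 15.627771949313985 88.87535932636924
expected sq corner [427.66342395 145.10792119] end [344.11391927 129.47205639]
```

The short leg and left fence come out parallel (16.3° against 15.6°, same bias in this view), and the corner is within 3 mm of where I expect it. Both the knob and the square look fine, so I'll lower.

Request:
play_rows --deltas '[[[0,0,0.015],[0,0,0],1.0],[[0,0,0.012],[0,0,0],1.0],[[0,0,0],[0,0,0],1.0]]'

```text
time: 15.15
tool_pos: [401.2, 104.2, 89.6]
tcp_rot: [179.8, 0.2, 145.7]
ft_force: [0.2, 0.3, -2.0]
finger_gap: 15.4
```

```bash
python3 -c "
from h import *
go(399,103,71,145.7)"
```

```text
at [401.2 104.2  89.6] [179.77   0.2  145.67] shift m [ 0.0012 -0.0023  0.0186] rot [ 0.004   0.0035 -0.0004] F [ 0.2  0.3 -2. ] T [ 0.    0.02 -0.04] gap 15.4
```

Request:
play_rows --deltas '[[[0.001,-0.002,0.01],[0.004,0.0035,0],1.0],[[0,0,0.008],[0,0,0],1.0],[[0,0,0],[0,0,0],1.0]]'

```text
time: 15.52
tool_pos: [399.5, 103.3, 71.0]
tcp_rot: [180.0, 0.0, 145.7]
ft_force: [-2.7, -0.5, 2.0]
finger_gap: 15.0
```

```bash
python3 -c "
from h import *
go(399,103,67,145.7)"
```

```text
at [399.5 103.3  71. ] [1.7999e+02 1.0000e-02 1.4568e+02] shift m [ 0.0002 -0.0005  0.004 ] rot [ 0.0001  0.0001 -0.0003] F [-2.7 -0.5  2. ] T [-0.28  0.23 -0.11] gap 15.0
```

Request:
play_rows --deltas '[[[0,0,0.002],[0,0,0],1.0],[[0,0,0],[0,0,0],1.0]]'

```text
time: 15.78
tool_pos: [400.0, 103.8, 70.2]
tcp_rot: [179.9, 0.0, 145.7]
ft_force: [-0.9, -0.0, 2.1]
finger_gap: 15.1
```

```bash
python3 -c "
from h import *
go(399,103,67,145.7)"
```

```text
at [400.  103.8  70.2] [1.7994e+02 1.0000e-02 1.4567e+02] shift m [ 0.0004 -0.0012  0.0032] rot [ 0.001   0.0002 -0.0005] F [-0.9 -0.   2.1] T [-0.42  0.16 -0.16] gap 15.1
```

Request:
play_rows --deltas '[[[0,0,0.003],[0,0,0],1.0],[[0,0,0.002],[0,0,0],1.0]]'

```text
time: 16.02
tool_pos: [400.8, 104.6, 68.7]
tcp_rot: [179.9, -0.0, 145.7]
ft_force: [-17.1, -0.4, 31.6]
finger_gap: 15.8
```

```bash
python3 -c "
from h import *
go(399,103,67,145.7)"
```

```text
at [400.8 104.6  68.7] [179.89  -0.   145.67] shift m [ 0.0006 -0.0023  0.0017] rot [ 0.002  -0.     -0.0006] F [-17.1  -0.4  31.6] T [-1.46  3.07 -0.45] gap 15.8
```

Request:
play_rows --deltas '[[[0,0.002,-0.001],[0,0,0],1.0],[[0,0.004,0],[0,0,0],1.0],[[0,0.004,0],[0,0,0],1.0]]'

```text
time: 16.4
tool_pos: [407.1, 113.0, 69.7]
tcp_rot: [179.8, 0.1, 145.6]
ft_force: [-0.6, 0.6, -3.0]
finger_gap: 15.0
```

```bash
python3 -c "
from h import *
go(409,119,69,145.7)"
```

```text
at [407.1 113.   69.7] [1.7985e+02 5.0000e-02 1.4564e+02] shift m [0.0018 0.006  0.0008] rot [ 0.0027  0.001  -0.001 ] F [-0.6  0.6 -3. ] T [ 0.02  0.04 -0.02] gap 15.0
```

Request:
play_rows --deltas '[[[0.001,0.003,0.0005],[0.0027,0.001,0],1.0],[[0,0.002,0],[0,0,0],1.0]]'

```text
time: 16.65
tool_pos: [408.8, 118.2, 68.4]
tcp_rot: [-179.9, -0.1, 145.7]
ft_force: [0.0, -1.1, -0.8]
finger_gap: 15.1
```

```bash
python3 -c "
from h import *
go(409,119,69,145.7)"
```

```text
at [408.8 118.2  68.4] [-1.7994e+02 -6.0000e-02  1.4566e+02] shift m [ 0.0003  0.0008 -0.0006] rot [-0.0011 -0.0011 -0.0008] F [ 0.  -1.1 -0.8] T [-0.1   0.18  0.09] gap 15.1
```

Request:
play_rows --deltas '[[[0,0.0025,0],[0,0,0],1.0],[[0,0.002,0],[0,0,0],1.0]]'

```text
time: 16.9
tool_pos: [409.2, 119.6, 68.0]
tcp_rot: [-179.5, -0.2, 145.7]
ft_force: [-8.1, -10.7, 10.6]
finger_gap: 15.4
```

```bash
python3 -c "
from h import *
go(411,122,68.5,145.7)"
```

```text
at [409.2 119.6  68. ] [-1.7948e+02 -1.7000e-01  1.4569e+02] shift m [-0.0001  0.0029 -0.0005] rot [-0.0091 -0.0029 -0.0002] F [ -8.1 -10.7  10.6] T [-1.85  1.68 -0.02] gap 15.4
```

Request:
play_rows --deltas '[[[0,0.002,-0.0003],[-0.009,-0.003,0],1.0],[[0,0.002,0],[-0.004,0,0],1.0],[[0,0.002,0],[0,0,0],1.0]]'

```text
time: 17.27
tool_pos: [409.2, 119.8, 68.0]
tcp_rot: [-179.4, -0.1, 145.7]
ft_force: [-7.0, -8.9, 8.3]
finger_gap: 15.0
```

```bash
python3 -c "
from h import *
go(411,122,68.5,145.7)"
```

```text
at [409.2 119.8  68. ] [-1.7943e+02 -1.2000e-01  1.4568e+02] shift m [-0.0002  0.0028 -0.0005] rot [-0.0099 -0.0021 -0.0003] F [-7.  -8.9  8.3] T [-1.53  1.76 -0.04] gap 15.0
```

Request:
play_rows --deltas '[[[0,0.004,-0.0005],[0,0,0],1.0],[[0,0.004,-0.0003],[0,0,0],1.0],[[0,0.004,-0.0003],[0,0,0],1.0],[[0,0.004,-0.0003],[0,0,0],1.0]]' --force 60

```text
time: 17.77
tool_pos: [409.2, 121.5, 68.3]
tcp_rot: [-177.5, -0.5, 145.6]
ft_force: [-16.9, -19.7, 19.8]
finger_gap: 15.5
```

```bash
python3 - <<'E'
from h import *
go(411,122,68.5,145.7)
s=eyes.snapshot("scene")[:,:,::-1]
cv2.imwrite('pics/f1.png',cv2.resize(s[255:365,275:385],(600,600),interpolation=cv2.INTER_CUBIC))
go(411,122,68.5,145.7)
E
```

```text
at [409.2 121.5  68.3] [-177.5    -0.48  145.62] shift m [-0.0012  0.0014 -0.0003] rot [-0.0437 -0.0084 -0.0011] F [-16.9 -19.7  19.8] T [-2.84  2.72 -0.16] gap 15.5
at [409.2 121.6  68.3] [-177.48   -0.48  145.62] shift m [-0.0012  0.0013 -0.0002] rot [-0.044  -0.0084 -0.0012] F [-16.8 -20.1  20.1] T [-3.08  2.74 -0.12] gap 15.1
```

View pics/f1.png

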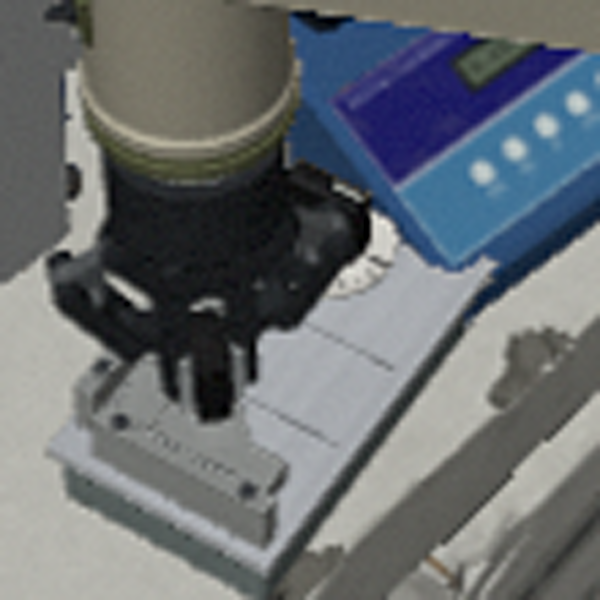

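The tool has tipped about 2.5° while pushing, with the corner end down. I'll ease off, level it, then press more gently with tilt compensation.

Request:
play_rows --deltas '[[[0,-0.001,0],[-0.03,-0.006,0],1.0],[[0,0,0],[-0.025,-0.004,0],1.0],[[0,0,0.0005],[-0.012,0,0],1.0]]'

```text
time: 18.2
tool_pos: [408.5, 120.3, 68.4]
tcp_rot: [178.6, 0.1, 145.6]
ft_force: [-1.2, -1.7, 3.9]
finger_gap: 15.0
```

```bash
python3 -c "
from h import *
go(409,119.5,68.5,145.7)"
```

```text
at [408.5 120.3  68.4] [1.7859e+02 1.0000e-01 1.4565e+02] shift m [-0.0009 -0.0004 -0.0001] rot [ 0.0246  0.0018 -0.0009] F [-1.2 -1.7  3.9] T [-0.18  0.56  0.16] gap 15.0
```

Tool angle and square angle may now differ because of slip. The square is resting on the plate, so I'll open slightly to let it lie flat, level the tool and grip again.

Request:
play_rows --deltas '[[[0,0,0],[0,0,0],0.7],[[0,0,0],[0,0,0],0.7],[[0,0,-0.0005],[0.0246,0.002,0],0.7],[[0,0,0],[0,0,0],0.7]]'

```text
time: 18.7
tool_pos: [409.6, 120.8, 69.6]
tcp_rot: [179.9, 0.1, 145.6]
ft_force: [0.6, 0.0, -0.5]
finger_gap: 25.6
```

```bash
python3 -c "
from h import *
go(408.5,119,67.5,145.7)"
```

```text
at [409.6 120.8  69.6] [1.7991e+02 9.0000e-02 1.4561e+02] shift m [-0.0001 -0.0021  0.0021] rot [ 0.0015  0.0016 -0.0017] F [ 0.6  0.  -0.5] T [0.01 0.04 0.03] gap 25.6
```

Request:
play_rows --deltas '[[[0,-0.001,0.0065],[0.0015,0.0016,0],0.7],[[0,0,0],[0,0,0],0.7]]'

```text
time: 18.95
tool_pos: [408.9, 120.2, 62.3]
tcp_rot: [-180.0, -0.0, 145.6]
ft_force: [-0.1, -1.2, -0.7]
finger_gap: 25.7
```

Request:
play_rows --deltas '[[[0,0,0],[0,0,0],1.0],[[0,0,0],[0,0,0],1.0],[[0,0,0],[0,0,0],1.0],[[0,0,0],[0,0,0],1.0],[[0,0,0],[0,0,0],1.0]]'

```text
time: 19.58
tool_pos: [409.1, 120.2, 62.5]
tcp_rot: [-180.0, -0.0, 145.6]
ft_force: [0.6, 0.8, 0.2]
finger_gap: 15.5
```

```bash
python3 -c "
from h import *
go(408.5,119,63,145.7)"
```

```text
at [409.1 120.2  62.5] [-1.8000e+02 -2.0000e-02  1.4564e+02] shift m [-0.0002 -0.0013 -0.0005] rot [-0.0001 -0.0003 -0.0011] F [0.6 0.8 0.2] T [ 0.05 -0.01  0.02] gap 15.5
```

Request:
play_rows --deltas '[[[0,0.002,0],[0,0,0],1.0],[[0,0.002,0],[-0.002,0,0],1.0],[[0,0.003,0],[-0.003,0,0],1.0]]'

```text
time: 19.95
tool_pos: [409.2, 120.6, 62.8]
tcp_rot: [-179.4, -0.1, 145.6]
ft_force: [-15.9, -18.1, 18.8]
finger_gap: 15.0
```

```bash
python3 -c "
from h import *
go(408.5,119,63,145.7)"
```

```text
at [409.2 120.6  62.8] [-1.7941e+02 -1.3000e-01  1.4564e+02] shift m [-0.0003 -0.0017 -0.0002] rot [-0.0104 -0.0023 -0.001 ] F [-15.9 -18.1  18.8] T [-2.58  2.18 -0.13] gap 15.0
```

Request:
play_rows --deltas '[[[0,0.003,-0.0004],[-0.01,-0.002,0],1.0],[[0,0.003,-0.0003],[-0.008,0,0],1.0],[[0,0.003,-0.0002],[-0.008,0,0],1.0],[[0,0.003,-0.0002],[-0.008,0,0],1.0]]'

```text
time: 20.45
tool_pos: [409.1, 120.8, 62.6]
tcp_rot: [-179.9, -0.2, 145.6]
ft_force: [-11.4, -15.2, 12.7]
finger_gap: 15.5
```

```bash
python3 - <<'E'
from h import *
go(409.5,120.5,63,145.7)
s=eyes.snapshot("scene")[:,:,::-1]
cv2.imwrite('pics/f2.png',cv2.resize(s[255:365,275:385],(600,600),interpolation=cv2.INTER_CUBIC))
for i in range(4): eyes.snapshot("top")
go(409.5,120.5,63,145.7)
E
```

```text
at [409.1 120.8  62.6] [-179.88   -0.22  145.62] shift m [-0.0005  0.     -0.0004] rot [-0.0021 -0.0039 -0.0014] F [-11.4 -15.2  12.7] T [-2.4   1.66 -0.06] gap 15.5
at [409.1 120.8  62.6] [-179.88   -0.22  145.61] shift m [-0.0005  0.     -0.0004] rot [-0.0021 -0.0038 -0.0015] F [-11.  -15.8  12.4] T [-2.44  1.6  -0.05] gap 15.2
```

View pics/f2.png

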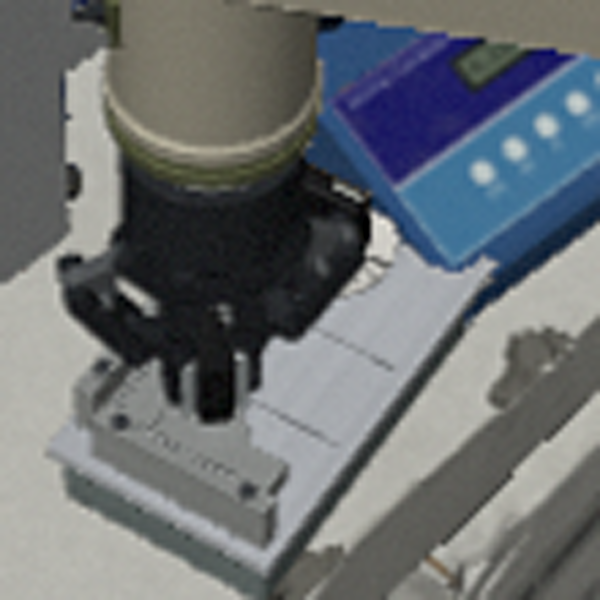

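Forces are steady and the tool is level. Next is a yaw check: a small twist each way while pressing should be resisted equally if the faces are flush.

Request:
play_rows --deltas '[[[0,0.003,-0.0002],[-0.008,-0.003,0.02],1.0],[[0,0.003,-0.0002],[-0.008,0,0.02],1.0]]'

```text
time: 20.95
tool_pos: [408.1, 121.8, 62.5]
tcp_rot: [180.0, -0.3, 143.3]
ft_force: [-15.6, -11.0, 17.1]
finger_gap: 15.2
```

```bash
python3 -c "
from h import *
go(409.5,120.5,63,145.7)"
```

```text
at [408.1 121.8  62.5] [179.96  -0.27 143.34] shift m [-0.0019 -0.0002 -0.0005] rot [ 0.0008 -0.0048 -0.0412] F [-15.6 -11.   17.1] T [-2.16  2.13  0.78] gap 15.2
```

Request:
play_rows --deltas '[[[0,0.003,-0.0002],[-0.008,0,-0.02],1.0],[[0,0.003,-0.0002],[-0.008,0,-0.02],1.0],[[0,0.003,-0.0002],[-0.008,0,-0.02],1.0]]'

```text
time: 21.32
tool_pos: [408.7, 123.0, 62.5]
tcp_rot: [179.5, -0.4, 146.8]
ft_force: [-11.6, -14.0, 12.8]
finger_gap: 15.4
```

```bash
python3 -c "
from h import *
go(409.5,120.5,63,145.7)"
```

```text
at [408.7 123.   62.5] [179.53  -0.39 146.83] shift m [-0.002  -0.0016 -0.0005] rot [ 0.0081 -0.0068  0.0196] F [-11.6 -14.   12.8] T [-3.22  1.81 -1.16] gap 15.4
```

Both twists were resisted (+0.78 and -1.16 N m), with the neutral yaw at about 145°. I'll return there and settle.

Request:
play_rows --deltas '[[[-0.001,0.002,-0.0002],[0.004,-0.006,0.015],1.0],[[0,0.002,0],[-0.004,0,0.012],1.0],[[0,0.003,0],[-0.006,0,0],1.0],[[0,0.003,0],[-0.006,0,0],1.0]]'

```text
time: 21.82
tool_pos: [408.6, 123.1, 62.6]
tcp_rot: [-179.9, -0.3, 145.2]
ft_force: [-13.6, -15.0, 15.3]
finger_gap: 15.3
```

```bash
python3 -c "
from h import *
go(409.2,120.5,63,145.2)"
```

```text
at [408.6 123.1  62.6] [-179.85   -0.32  145.25] shift m [-0.002  -0.0018 -0.0004] rot [-0.0026 -0.0055  0.0009] F [-13.6 -15.   15.3] T [-2.58  1.79  0.12] gap 15.3
```

The net drift since the first stop is 3.5 mm purely along the stage's y, so friction had held the square short of the left fence. I'll push mainly toward stage +y (tool +x, +y) to seat it there.

Request:
play_rows --deltas '[[[0.003,0.001,-0.0005],[-0.002,-0.004,0],1.0],[[0.003,0.002,-0.0003],[-0.002,0,0],1.0],[[0.003,0.002,0],[-0.002,0,0],1.0],[[0.003,0.002,0],[-0.002,0,0],1.0]]'

```text
time: 22.32
tool_pos: [408.0, 123.6, 64.0]
tcp_rot: [-179.5, 1.2, 145.3]
ft_force: [5.3, -18.5, -0.3]
finger_gap: 15.5
```

```bash
python3 -c "
from h import *
go(408.6,123.1,63,145.2)"
```

```text
at [408.  123.6  64. ] [-179.54    1.19  145.33] shift m [-0.0008 -0.0001  0.001 ] rot [-0.008   0.0208  0.0022] F [  5.3 -18.5  -0.3] T [-3.34 -0.8   0.26] gap 15.5
```

Request:
play_rows --deltas '[[[0.001,0.001,0.001],[-0.008,0.02,0],1.0],[[0.001,0.002,0.0008],[-0.004,0.008,0],1.0],[[0.0005,0.003,0],[-0.004,0.002,0],1.0],[[0.0005,0.003,0],[-0.006,0.002,0],1.0]]'

```text
time: 22.82
tool_pos: [408.5, 123.4, 62.6]
tcp_rot: [-179.7, -0.4, 145.4]
ft_force: [-10.9, -17.6, 12.8]
finger_gap: 15.2
```

```bash
python3 -c "
from h import *
go(408.6,123.1,63,145.2)"
```

```text
at [408.5 123.4  62.6] [-179.71   -0.42  145.39] shift m [-0.0003 -0.0002 -0.0004] rot [-0.0051 -0.0073  0.0033] F [-10.9 -17.6  12.8] T [-2.65  1.4   0.26] gap 15.2
```

Now seated in y as well. I'll regrip once so the tool and block are aligned cleanly, then press left, then both ways.

Request:
play_rows --deltas '[[[0,0,0],[0,0,0],1.0],[[0,0,0],[0,0,0],0.75],[[0,0,0],[0,0,0],0.75],[[0,0,0],[-0.005,-0.007,0.003],0.75],[[0,0,0],[0,0,0],0.75]]'

```text
time: 23.45
tool_pos: [408.5, 123.3, 62.6]
tcp_rot: [180.0, 0.0, 145.2]
ft_force: [-0.6, -0.0, -0.0]
finger_gap: 21.4
```

```bash
python3 -c "
from h import *
go(408.6,123.1,62.5,145.3)"
```

```text
at [408.5 123.3  62.6] [1.7999e+02 1.0000e-02 1.4519e+02] shift m [-0.0002 -0.0001  0.0001] rot [ 0.0002  0.0002 -0.0019] F [-0.6 -0.  -0. ] T [-0.01 -0.   -0.  ] gap 21.4
```

Request:
play_rows --deltas '[[[0,0,0],[0,0,0],1.0],[[0,0,0],[0,0,0],1.0],[[0,0,0],[0,0,0],1.0],[[0,0,0],[0,0,0],1.0]]'

```text
time: 23.95
tool_pos: [408.2, 123.0, 62.7]
tcp_rot: [-180.0, 0.0, 145.2]
ft_force: [-1.3, -0.4, 2.2]
finger_gap: 15.3
```

```bash
python3 -c "
from h import *
go(408.6,123.1,62.5,145.3)"
```

```text
at [408.2 123.   62.7] [-1.7995e+02  1.0000e-02  1.4520e+02] shift m [-0.0003  0.0003  0.0002] rot [-0.0008  0.0001 -0.0017] F [-1.3 -0.4  2.2] T [-0.17  0.22 -0.  ] gap 15.3
```

Request:
play_rows --deltas '[[[0.002,0.001,0],[0,0.002,0],1.0],[[0.002,0.0015,0],[-0.002,0.004,0],1.0]]'

```text
time: 24.2
tool_pos: [408.2, 123.6, 63.0]
tcp_rot: [-179.8, 0.1, 145.3]
ft_force: [3.1, -17.2, -0.7]
finger_gap: 15.1
```

```bash
python3 -c "
from h import *
go(408.6,123.1,62.5,145.3)"
```

```text
at [408.2 123.6  63. ] [-1.7983e+02  1.0000e-01  1.4528e+02] shift m [-0.0006 -0.0002  0.0005] rot [-0.003   0.0018 -0.0003] F [  3.1 -17.2  -0.7] T [-3.09 -0.51  0.43] gap 15.1
```

Request:
play_rows --deltas '[[[0.0008,0.0025,-0.0002],[-0.004,0.001,0],1.0],[[0.0006,0.003,-0.0002],[-0.006,0,0],1.0],[[0.0005,0.003,-0.0002],[-0.006,0,0],1.0]]'

```text
time: 24.58
tool_pos: [408.3, 123.6, 62.9]
tcp_rot: [-179.7, 0.2, 145.4]
ft_force: [-10.6, -18.4, 13.1]
finger_gap: 15.4
```

```bash
python3 -c "
from h import *
go(408.6,123.1,62.5,145.3)"
```

```text
at [408.3 123.6  62.9] [-1.7968e+02  1.7000e-01  1.4537e+02] shift m [-0.0005 -0.0002  0.0004] rot [-0.0056  0.003   0.0012] F [-10.6 -18.4  13.1] T [-2.8   1.5   0.39] gap 15.4
```

```bash
python3 - <<'E'
from h import *
for i in range(8): s=eyes.snapshot("scene")[:,:,::-1]
t=eyes.snapshot("top")[:,:,::-1]
go(408.6,123.1,62.5,145.3)
cv2.imwrite('pics/f3.png',np.hstack([cv2.resize(s[290:370,280:350],(525,600),interpolation=cv2.INTER_CUBIC),cv2.resize(t[255:315,285:312],(270,600),interpolation=cv2.INTER_CUBIC)]))
E
```

```text
at [408.4 123.6  62.9] [-1.7968e+02  1.7000e-01  1.4537e+02] shift m [-0.0005 -0.0002  0.0004] rot [-0.0055  0.003   0.0012] F [ -9.5 -18.   11.4] T [-2.82  1.46  0.35] gap 15.2
```

View pics/f3.png

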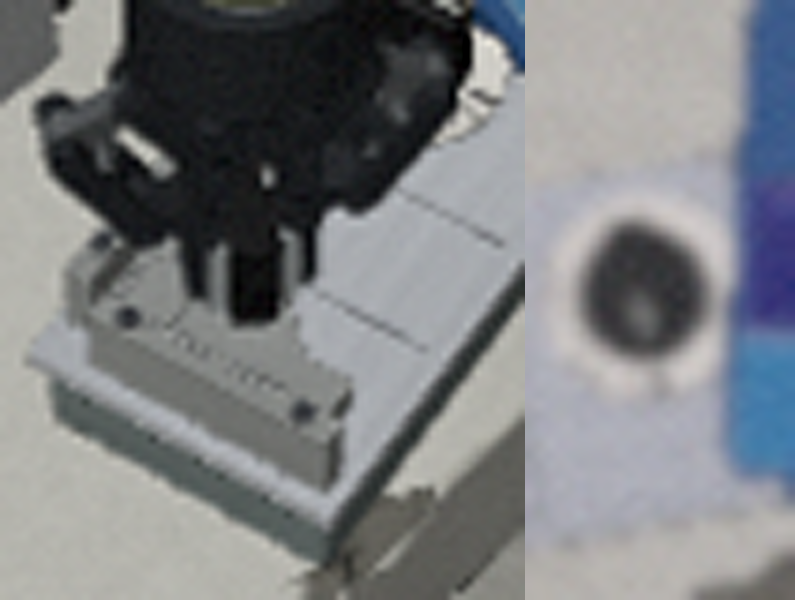

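The square sits right behind the left fence, and its leg end shows at crop (345,390). The knob's white line points toward the robot. The force is steady, so I'm handing in.

```bash
python3 -c "
from h import *
go(408.6,123.1,62.5,145.3); r.hand_in()"
```

```text
at [408.4 123.6  62.9] [-1.7968e+02  1.7000e-01  1.4537e+02] shift m [-0.0005 -0.0002  0.0004] rot [-0.0055  0.003   0.0012] F [ -9.5 -18.   11.4] T [-2.82  1.46  0.35] gap 15.2
the job is handed in; nothing more can be done
```

I turned the knob back to its zero stop, laid the square on the plate, and handed in while still gripping it and pressing it into the corner of the two fences. No verdict was reported.

**Knob:** I turned it until the wrist torque jumped to 2.7 N m against the stop. The last top view shows its white line pointing toward the robot.

**Square:** On the first press, friction held it about 3.5 mm short of the left fence, and the tool tipped about 2.5°. I regripped it lower with the tool level, pushed it onto the left fence (about 17 N with no load on the plate), then pressed both ways. I regripped once more before the final press.

**Last checks:**

| Check | Reading |
|---|---|
| Wrist force along the stage axes | about 13 N in x and 16 N in y, plus 11 N upward |
| Force stability | held steady over 0.45 s |
| Tool tilt | about 0.4° (0.006 rad) |
| Square yaw, from the tool | 10.4° |
| Stage yaw, from the pictures | 9.5 to 11.7° |
| Grip opening | 15.2 mm on the 16 mm block |

**Uncertain:**
- The force on each fence could not be measured separately from friction. Back fence contact rests on the square stopping at the same place in stage x each time.
- A yaw torque of 0.35 N m remained.
- The TCP ended about 5 mm farther along the stage's y than my picture estimate of the corner implies. I put this down to picture error and the grip's offset along the block, but the square's corner itself was hidden from view.
- I did not measure the bystanders again after the moves. I saw no contact with any of them.

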